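# Start a food-jar lid on its thread and close it

## Robot

A 7-joint arm with a two-finger parallel gripper is mounted at the origin on a cart in front of the work surface, level with it; the furniture and walls round the work are solid. World frame = base frame: x ahead of the robot, y to its left, z up, the work surface at z = 0. Lengths are in mm, angles in rad, forces in N, time in s.
With the tool pointing down it reaches from about 400 to 850 mm from the base axis. Payload 10.4 kg.
Tool frame: the origin (TCP) lies at the very end of the fingers, on their centre line; the grasp point (between the pads) lies 19 mm behind it; y points along the fingers, x is the direction in which the jaws open and shut, and the axes are right-handed (so a half turn about y gives the same grasp; the last joint's range is limited). The gripper opens to 85 mm and grips with 20 to 120 N. Pads are 22 mm wide; open, the fingers measure 114 mm over their backs; the gripper's body (76 mm by 85 mm) begins 54 mm behind the grasp point. The pads swing forward as they close: fully open they stand 13 mm farther back than shut.
Start: joints at [1.276, 0.332, -0.065, 1.46, 0.022, 1.35, -0.088], TCP at [167.813, -602.074, 205.738] pointing down, gripper open.
Joint ranges: [-2.6, 2.6], [-0.5, 2.12], [-1.47, 1.34], [0.16, 2.42], [-1.27, 4.41], [0.06, 2.06], [-2.6, 2.6]. Speed limits (rad/s): [2.22, 2.22, 2.79, 2.79, 3.14, 3.14, 3.14].

## Interface

Orientations are given as [roll, pitch, yaw] about the fixed x, y, z axes, in that order (R = Rz(yaw) Ry(pitch) Rx(roll)).
In Python, from workcell import observe, get_image, job_done gives the robot as it stands.
- The arm moves only by the tool apply_moves, never from a script. Its argument "series" is a list of rows, each an object with "hand": the finger opening in mm, from 0 to 85.4; "delta_pos": the shift along the tool's x, y, z in mm, a list of three; "angular": the turn, a rotation vector about the tool's x, y, z in degrees, a list of three. In form: [{"hand": hand, "delta_pos": [x, y, z], "angular": [rx, ry, rz]}, ...]. A call has 1 to 20 rows; each row is the pose to reach, as a shift and turn from the pose commanded when the call began, along the tool's axes at that moment; what a row does not reach only later rows make up. A row lasts 1/8 s, in which the tool goes at most 62.5 mm and 10.7 degrees, less where a joint would pass 70% of its speed; a pose out of reach is approached as far as the arm can. A call with a gripper value outside its range is refused whole. The fingers move at their own pace and stop on an object; "grip_force" is the grip in N (left out, the last holds). Time passes only in rows, so rows that repeat a pose let the fingers close. It gives the time, the measured TCP pose, the force and the opening at its end, in the units of the state.
- observe(): the state, without advancing time (a new reading comes with each control period).
- get_image(name): name is "scene" or "top" or "wrist"; returns a dict with "img" (400x640x3 uint8, red, green, blue), "intrinsics" (3x3 intrinsics, pixels), "D" ([k1, k2, p1, p2, k3] as OpenCV has them; the pictures are not rectified), "origin" and "attitude" of the camera in the world; the wrist camera has in their place "hand_eye" (4x4, takes a point from camera to tool coordinates, whose origin is the TCP and whose axes are the tool frame's). Camera axes: x right, y up, looking along -z (the intrinsics and any distortion apply to the point x, -y, -z); pixel columns grow to the right and rows downward; lengths in mm; the calibration is good to about 2 mm. A picture is of the moment at which its call begins: read the wrist's pose just before it. There is no depth.
- job_done(): hands the job in, once; it reports no verdict.
The state is a dict: "t": time; "joint_pos": joint angles; "dq": joint speeds; "joint_efforts": joint torques, N m; "position": TCP position; "tcp_rot": TCP orientation; "ft_force": force on the tool from outside, world axes, zero at the start; "ft_torque": the same for the moment, N m; "opening": opening from 0.0 (shut) to 1.0 (fully open).
Only numpy, scipy, OpenCV 4.12 (cv2) and the standard library are available. Lean on these libraries where they do the work, as an engineer would, in place of code of your own. Each camera call takes 0.05 s, during which the arm holds its last target.

## Task

Close the insulated food jar with its screw lid without cross-threading it: set the lid level on the mouth, find the start of the thread by turning it backward (anticlockwise seen from above) under light pressure until it has dropped a step into the thread, and from there turn it forward (clockwise) until it is fully home; then let go. Never force the lid, neither down nor round, and leave the things around it alone.

Things in the scene. Friction and masses are not known exactly. Their poses are not given: they have to be found in the camera images.
- jar: Squat round steel food jar, 86 mm across, held fast in a black rubber grip base (124 mm across) on the cold glass hob; cannot move. Origin: centre of its underside, on the hob; z up on the jar axis. Shoulder 60 mm up; on it a white plastic neck, core 52 mm across, top 82.5 mm up, with a four-start outside thread 62 mm across. The angle of the thread differs every time and is given by NO reading.
- jar_mouth (a point): Centre of the top of the jar's neck (edge bevelled 4 mm), on the jar axis, 82.5 mm above the hob; z up.
- ride (a point): On the jar axis, 74.5 mm up. Heights here are of the lid's underside above the hob. Set on the mouth, the lid stands on top of the thread ridges at 70.5 to 74.5 mm, or on ribs at 77 mm. Turned backward it slips off a rib (by up to 6.5 mm), climbs a ridge (4 mm in 45 degrees) and within 90 degrees drops 8.5 mm in one step into a gap. Turned forward on top of a ridge it runs against a rib and jams.
- gap (a point): On the jar axis, 66 mm up: height of the lid's underside once it has dropped into the thread gap. The gap has some 7 degrees of play; an upright rib bounds its backward side, against which the lid runs if turned back further. Turned forward, the lid passes under the ridge and is drawn down 4 mm.
- home (a point): On the jar axis, 62 mm up: height of the lid's underside when fully home. There it meets a firm stop, 73 degrees forward of the rib behind the gap; the last 10 degrees before the stop are level. Under a light press (2 to 8 N) the lid turns with less than 0.25 N m everywhere else; 0.3 to 1 N m against the stop or a rib is enough, about 2 N m is forcing it.
- lid: Loose grey screw lid, 85 to 170 g, standing upright on the hob. Origin: centre of its underside (lower edge of skirt); z up. Fluted skirt 72 mm across, 28.5 mm tall to the flat top; on it a square grip, 26 x 26 mm, sides square to the lid's x and y, top 53.5 mm up. Inside the bottom edge four lugs, 6 mm wide, 3.5 mm tall, on the lid's +x, +y, -x, -y run in the thread; 1.2 mm clear of the neck core.
- lid_grip (a point): Centre of the lid's square grip, on the lid's axis, 41.5 mm above its underside; axes as the lid's.
- spice_jar: Bystander: small glass spice jar with a red cap, 45 mm across, 106 mm tall, standing behind the work; origin: centre of its underside.
- tumbler: Bystander: clear glass tumbler, 79 mm across, 90 mm tall, standing behind the work; origin: centre of its underside.
- timer: Bystander: white kitchen timer, 63 mm across, 45 mm tall, standing behind the work; origin: centre of its underside.
Mind the look-alikes: they are no part of the job. Leave any black or turquoise look-alike of the lid alone.

How it is judged (in metres and radians):
At the end, for the whole second after the job is handed in: The lid is screwed fully home on the jar: its underside no more than 1.3 mm above its lowest height (62 mm above the jar's underside), centred within 3 mm, level within 0.04 rad, at rest (z of lid in the frame of jar between 0.06 and 0.0633 m and horizontal distance between lid and jar below 0.003 m and angle between lid's own z axis and vertical below 0.04 rad and linear speed of lid below 0.01 m/s); the robot touches nothing.
It fails at once if the lid is forced: the contact forces between lid and jar add up to more than 80 N (contact force between lid and jar above 80 N).
It fails at once if a bystander is pushed more than 20 mm away (distance of any of spice_jar, tumbler, timer from where it was at the start of the episode above 0.02 m).
It also fails if it takes over 72 s, if anything falls off the work surface, if the arm or the gripper's body presses on something with over 40 N, if the wrist force passes 120 N, or if a joint passes its speed limit or range.

## Working session

There is one attempt and no reset: what is moved stays moved. The work goes in short steps, Python scripts to look and compute and a tool call to move; the robot and the scene stay as the last step left them, time stands still between calls to the robot, and variables do not carry over. Pictures are saved under pics/ and viewed, and the job is handed in when it is done.

Besides the shell and the picture viewer there is one more tool, called after "Emit:" as a command line: name --argument value ..., lists and objects as JSON in quotes. apply_moves: Moves the arm, as the interface text tells. Its arguments: {"type":"object","properties":{"series":{"type":"array"},"grip_force":{"type":"number"}},"required":["series"]}

```bash
ls; mkdir -p pics; python3 - <<'E'
from workcell import observe,get_image
import cv2
print(observe())
for n in ["scene","top","wrist"]:
    g=get_image(n); cv2.imwrite(f"pics/{n}0.png",g["img"][:,:,::-1])
    print(n,{k:(v.tolist() if hasattr(v,'tolist') else v) for k,v in g.items() if k!="img"})
E
```

```text
pics
{'t': 0.0, 'joint_pos': array([ 1.27639227,  0.33285729, -0.06468271,  1.46093172,  0.02158756,
        1.34992358, -0.08853353]), 'dq': array([ 0.00045732, -0.0015774 , -0.00021042, -0.00135545,  0.00070142,
       -0.00079094,  0.00046862]), 'joint_efforts': array([ 8.91255077e-04, -6.25453520e+01,  4.94051341e-02, -3.91607666e+01,
        1.62653049e-02,  9.91256355e-03,  5.63912693e-05]), 'position': array([ 167.66874589, -601.65824729,  204.92961278]), 'tcp_rot': array([-1.57085716e+00,  1.42377195e-03, -1.29902414e+00]), 'ft_force': array([ 0.11733479,  0.51258267, -0.34991222]), 'ft_torque': array([-0.0448817 , -0.0056618 ,  0.00387726]), 'opening': 1.0037696927063557}
scene {'intrinsics': [[391.5722661514176, 0.0, 320.9882299771909], [0.0, 391.5722661514176, 201.43814565278126], [0.0, 0.0, 1.0]], 'D': [-0.029479966095924848, 0.0, 0.0, 0.0, 0.0], 'origin': [52.29380034108895, 605.4670072526051, 807.0834534703954], 'attitude': [0.8114615818902922, -0.010933035482503684, -2.4665520520068833]}
top {'intrinsics': [[377.66730771479916, 0.0, 323.1172998620455], [0.0, 377.66730771479916, 196.0678807406618], [0.0, 0.0, 1.0]], 'D': [0.004552604014246432, 0.0, 0.0, 0.0, 0.0], 'origin': [504.43746682052404, -12.59258194592736, 951.609668817153], 'attitude': [0.07930415196463825, -0.020100717449541783, -1.5681551571224517]}
wrist {'intrinsics': [[320.28623752813746, 0.0, 315.14333091588816], [0.0, 320.28623752813746, 197.74998531098018], [0.0, 0.0, 1.0]], 'D': [-0.05799858806424339, 0.0, 0.0, 0.0, 0.0], 'hand_eye': [[0.9999995011060652, 0.0009093450207522451, 0.00041337543475974595, 0.440433448110622], [9.787599934797017e-05, 0.3226417247067578, -0.9465211608297692, -168.13692590157524], [-0.0009940864678597695, 0.9465207290756383, 0.3226414747397062, 82.99732567782046], [0.0, 0.0, 0.0, 1.0]]}
```

View pics/scene0.png

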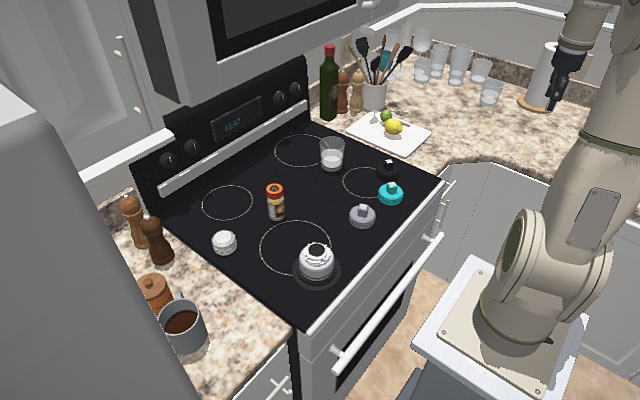

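View pics/top0.png

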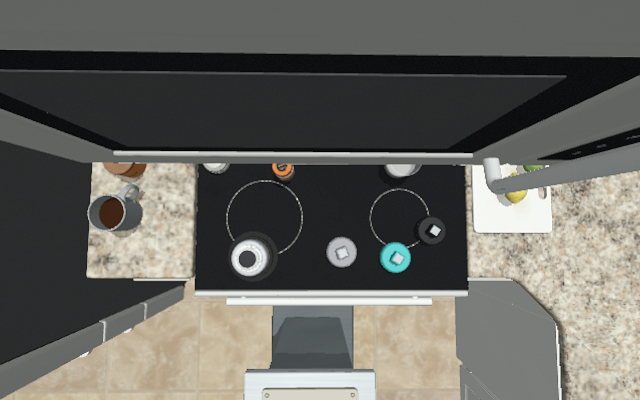

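View pics/wrist0.png

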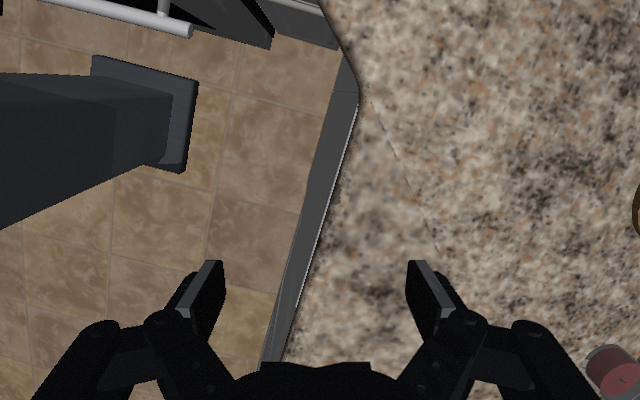

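The top view shows the jar at about (249,257), the grey lid at (342,252), and the turquoise and black look-alikes at (395,257) and (431,231). In the scene view the jar is at (317,260) and the lid at (362,215). I'll zoom in for exact pixels.

```bash
cat > h.py <<'E'
import numpy as np,cv2
from scipy.spatial.transform import Rotation as R
from workcell import observe,get_image
def Rm(a): return R.from_euler('xyz',a).as_matrix()
def campose(g,st=None):
    if "hand_eye" in g:
        T=np.array(g["hand_eye"]); Rt=Rm(st["tcp_rot"]); return Rt@T[:3,:3], Rt@T[:3,3]+st["position"]
    return Rm(g["attitude"]),np.array(g["origin"])
def ray(g,uv,st=None):
    Rc,o=campose(g,st)
    p=cv2.undistortPoints(np.array([[uv]],float),np.array(g["intrinsics"]),np.array(g["D"]))[0,0]
    return o,Rc@np.array([p[0],-p[1],-1.])
def atz(g,uv,z,st=None):
    o,d=ray(g,uv,st); return o+d*(z-o[2])/d[2]
def proj(g,P,st=None):
    Rc,o=campose(g,st); P=np.atleast_2d(P)
    c=(P-o)@Rc; c=c*[1,-1,-1]
    return cv2.projectPoints(c,np.zeros(3),np.zeros(3),np.array(g["intrinsics"]),np.array(g["D"]))[0][:,0]
def crop(g,name,x0,y0,w,h,s):
    cv2.imwrite(name,cv2.resize(g["img"][y0:y0+h,x0:x0+w,::-1],None,fx=s,fy=s,interpolation=cv2.INTER_CUBIC))
E
python3 - <<'E'
from h import *
g=get_image("top"); crop(g,"pics/t1.png",215,225,160,65,5)
print(atz(g,(341.8,253),53.5),atz(g,(249,257),82.5))
g=get_image("scene"); crop(g,"pics/s1.png",280,190,110,110,5)
E
```

```text
[441.28609675 -74.91171183  53.5       ] [434.08792929 138.04660501  82.5       ]
```

View pics/t1.png

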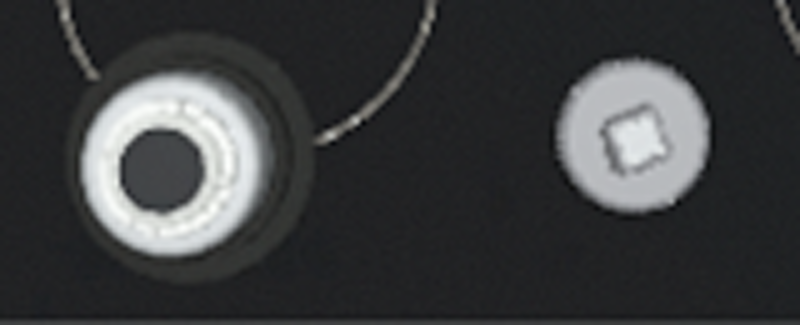

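View pics/s1.png

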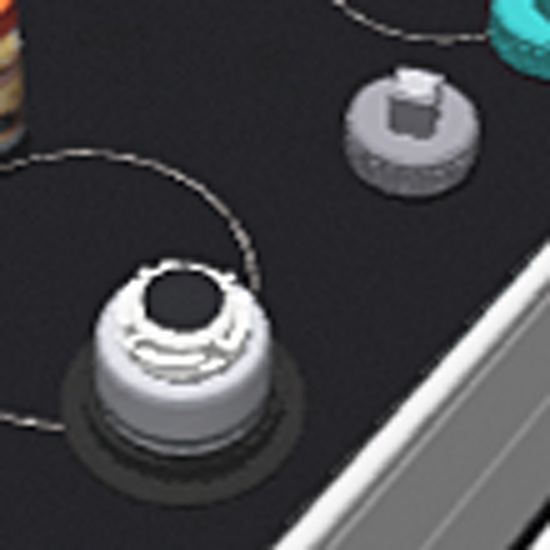

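Emit:
apply_moves --series '[{"hand":85,"delta_pos":[-434,-15,404],"angular":[0,-98,0]},{"hand":85,"delta_pos":[-434,-15,404],"angular":[0,-98,0]},{"hand":85,"delta_pos":[-434,-15,404],"angular":[0,-98,0]},{"hand":85,"delta_pos":[-434,-15,404],"angular":[0,-98,0]},{"hand":85,"delta_pos":[-434,-15,404],"angular":[0,-98,0]},{"hand":85,"delta_pos":[-434,-15,404],"angular":[0,-98,0]},{"hand":85,"delta_pos":[-434,-15,404],"angular":[0,-98,0]},{"hand":85,"delta_pos":[-434,-15,404],"angular":[0,-98,0]},{"hand":85,"delta_pos":[-434,-15,404],"angular":[0,-98,0]},{"hand":85,"delta_pos":[-434,-15,404],"angular":[0,-98,0]},{"hand":85,"delta_pos":[-434,-15,404],"angular":[0,-98,0]},{"hand":85,"delta_pos":[-434,45,404],"angular":[0,-98,0]},{"hand":85,"delta_pos":[-434,45,404],"angular":[0,-98,0]},{"hand":85,"delta_pos":[-434,45,404],"angular":[0,-98,0]}]'

```text
t: 2.0
position: [440.9, -76.3, 162.3]
tcp_rot: [-1.571, -0.001, 0.41]
ft_force: [0.1, 0.1, 0.3]
opening: 0.997
```

```bash
python3 - <<'E'
from h import *
st=observe(); print(st); g=get_image("wrist"); cv2.imwrite("pics/w1.png",g["img"][:,:,::-1])
for z in (53.5,): print(proj(g,[441,-75,z],st))
g=get_image("top");print(atz(g,(247.2,259),82.5),atz(g,(342,252.8),53.5))
g=get_image("scene");print(atz(g,(280+183/5,190+298/5),82.5),atz(g,(280+419/5,190+82/5),53.5))
E
```

```text
{'t': 2.0, 'joint_pos': array([ 0.7591692 ,  0.00414391, -0.68094633,  1.93434262,  0.00301707,
        1.20310084,  0.48743308]), 'dq': array([-0.00148181, -0.01227672, -0.00589097, -0.02184326, -0.00147885,
       -0.00601023, -0.00555197]), 'joint_efforts': array([ 4.71417373e-02, -2.95704871e+01,  3.51784809e-02, -3.57013500e+01,
        5.33254864e-02, -4.26052466e-04, -9.22841689e-03]), 'position': array([440.88085186, -76.2630535 , 162.29673516]), 'tcp_rot': array([-1.57141578e+00, -7.25081563e-04,  4.10288245e-01]), 'ft_force': array([0.13553827, 0.07351651, 0.30423867]), 'ft_torque': array([ 0.07117766, -0.06270484, -0.00198094]), 'opening': 0.9965103777292555}
[[316.04667873 184.2845442 ]]
[429.59138472 142.03159248  82.5       ] [441.75448793 -75.38488657  53.5       ]
[427.20931564 141.14851494  82.5       ] [438.03678242 -78.99872754  53.5       ]
```

View pics/w1.png

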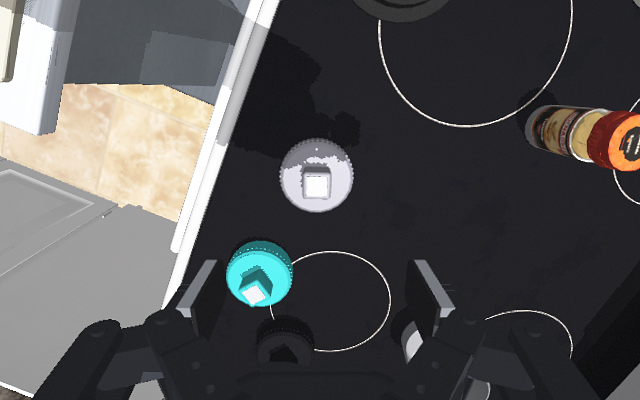

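```bash
python3 - <<'E'
from h import *
st=observe(); g=get_image("wrist"); crop(g,"pics/w1c.png",275,130,85,85,7)
E
```

```text
(no output)
```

View pics/w1c.png

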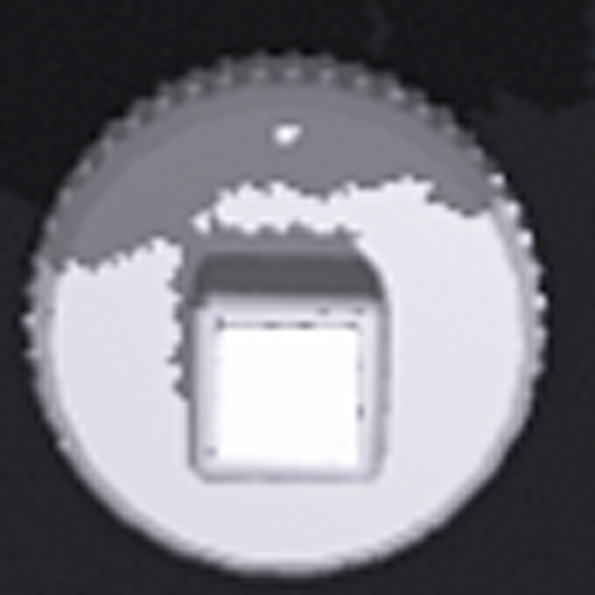

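The crop shows the lid's grip square to the image, so it is aligned to about 1°. The grip top is centred at about (316.1,185.5).

```bash
python3 - <<'E'
from h import *
st=observe(); g=get_image("wrist")
p=atz(g,(316.1,185.5),53.5,st); print(p, Rm(st["tcp_rot"]).T@(p-st["position"]))
E
```

```text
[442.1199128  -75.75274588  53.5       ] [5.81470930e-01 1.08780431e+02 4.13184486e-02]
```

Emit:
apply_moves --series '[{"hand":60,"delta_pos":[0.6,50,0],"angular":[0,0,0]},{"hand":60,"delta_pos":[0.6,90,0],"angular":[0,0,0]},{"hand":60,"delta_pos":[0.6,115,0],"angular":[0,0,0]},{"hand":60,"delta_pos":[0.6,125,0],"angular":[0,0,0]},{"hand":60,"delta_pos":[0.6,128,0],"angular":[0,0,0]},{"hand":60,"delta_pos":[0.6,128,0],"angular":[0,0,0]}]'

```text
t: 3.0
position: [441.7, -75.4, 33.6]
tcp_rot: [-1.572, -0.001, 0.411]
ft_force: [-0.7, -1.0, 0.2]
opening: 0.702
```

```bash
python3 - <<'E'
from h import *
g=get_image("scene"); crop(g,"pics/s2.png",300,130,130,110,5)
g=get_image("wrist"); cv2.imwrite("pics/w2.png",g["img"][:,:,::-1])
E
```

```text
(no output)
```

View pics/w2.png

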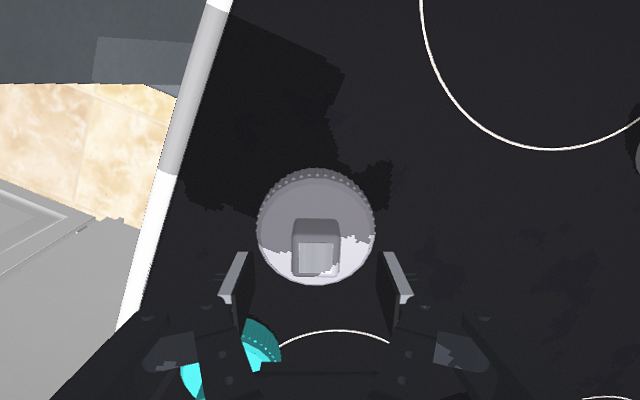

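View pics/s2.png

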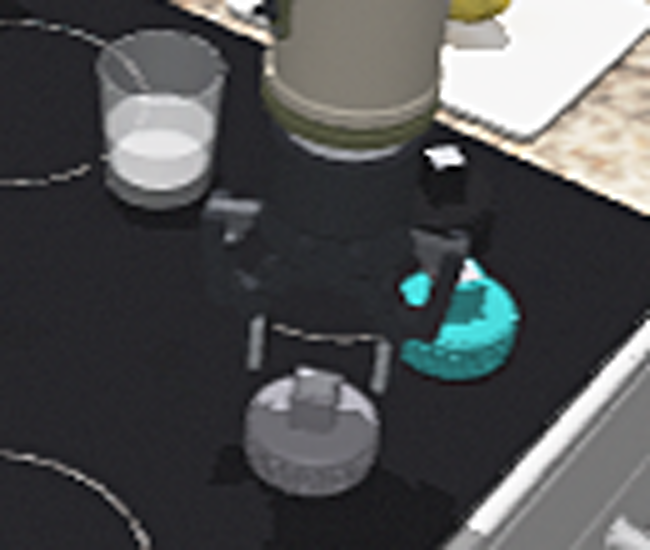

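```bash
python3 - <<'E'
from h import *
st=observe(); g=get_image("wrist")
Rt=Rm(st["tcp_rot"])
for t in [(-30,0,-11),(-30,0,11),(-30,-19,11),(-30,-38,11),(-30,-10,0),(0,0,0),(0,-20,0)]:
    print(t,proj(g,Rt@np.array(t)+st["position"],st))
crop(g,"pics/w2c.png",210,160,200,150,4)
E
```

```text
(-30, 0, -11) [[264.9940615  255.87262461]]
(-30, 0, 11) [[262.92820063 221.69137997]]
(-30, -19, 11) [[257.24828309 236.19070749]]
(-30, -38, 11) [[250.21087207 254.19813261]]
(-30, -10, 0) [[261.25069487 247.15713761]]
(0, 0, 0) [[315.56008994 239.15119135]]
(0, -20, 0) [[315.59316217 256.14878407]]
```

View pics/w2c.png

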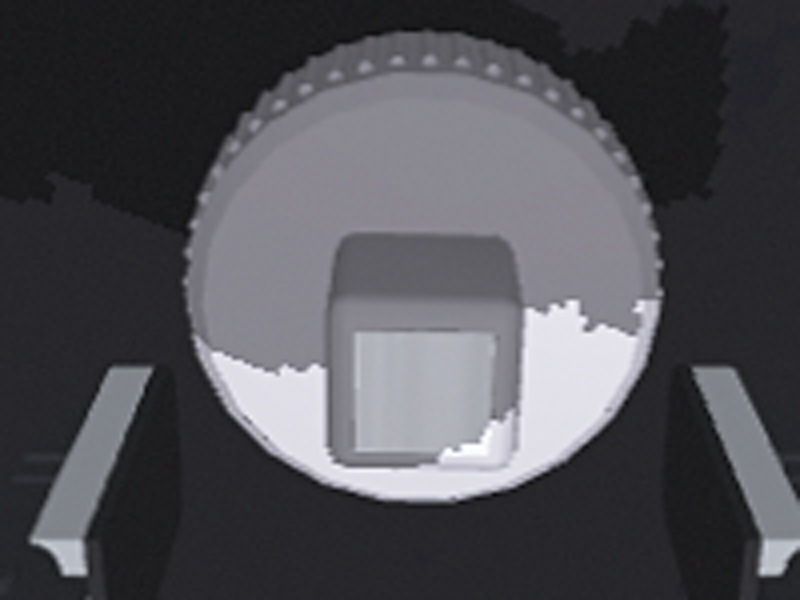

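```bash
python3 - <<'E'
from h import *
st=observe(); g=get_image("scene")
Rt=Rm(st["tcp_rot"])
for y in (0,-13,-26,-40):
  for x in (-30,30):
    for z in(-11,11):
      print((x,y,z),((proj(g,Rt@np.array((x,y,z))+st["position"])-[300,130])*5).round())
E
```

```text
(-30, 0, -11) [[363. 405.]]
(-30, 0, 11) [[357. 432.]]
(30, 0, -11) [[259. 385.]]
(30, 0, 11) [[251. 411.]]
(-30, -13, -11) [[366. 389.]]
(-30, -13, 11) [[359. 416.]]
(30, -13, -11) [[260. 368.]]
(30, -13, 11) [[252. 395.]]
(-30, -26, -11) [[368. 372.]]
(-30, -26, 11) [[361. 399.]]
(30, -26, -11) [[262. 351.]]
(30, -26, 11) [[254. 378.]]
(-30, -40, -11) [[371. 353.]]
(-30, -40, 11) [[364. 380.]]
(30, -40, -11) [[263. 333.]]
(30, -40, 11) [[255. 359.]]
```

```bash
python3 - <<'E'
from h import *
for n,b in(("wrist",(200,170,230,160,3.4)),("scene",(320,160,90,80,7))):
    g=get_image(n); g["img"]=np.clip(g["img"].astype(float)*4,0,255).astype(np.uint8)
    crop(g,f"pics/{n}2e.png",*b)
E
```

```text
(no output)
```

View pics/wrist2e.png

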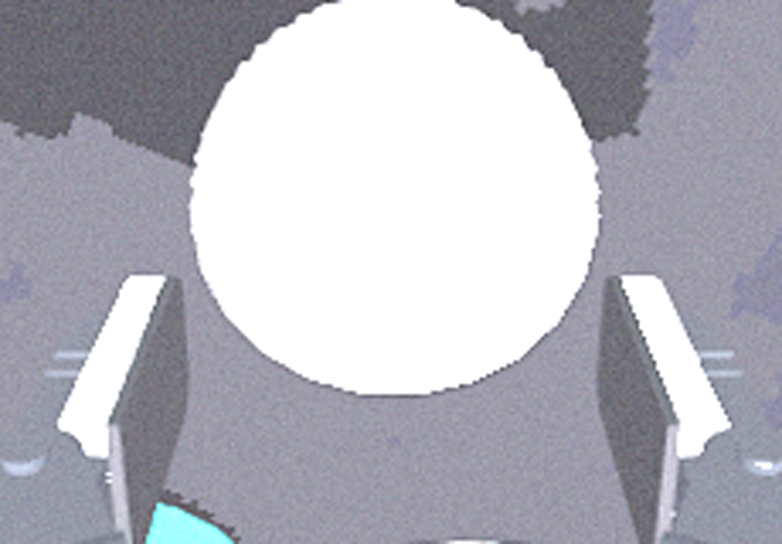

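View pics/scene2e.png

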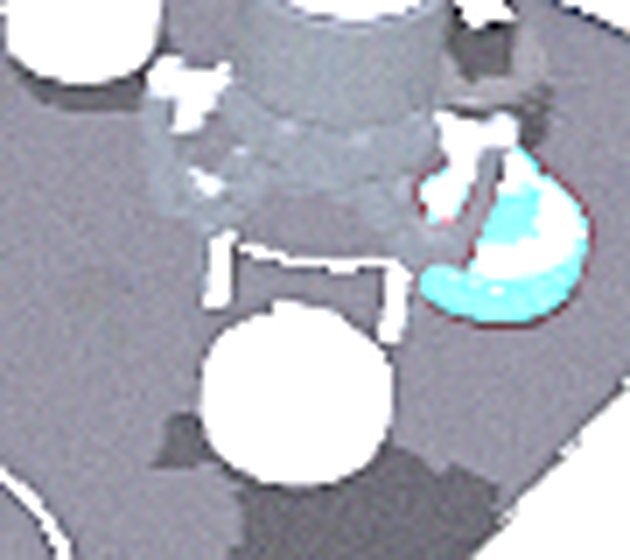

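The visible fingertips seem to be about 29 mm behind the TCP at this opening. I'll close to 32 mm, just short of the 26 mm grip, and look again.

Emit:
apply_moves --series '[{"hand":32,"delta_pos":[0,0,0],"angular":[0,0,0]},{"hand":32,"delta_pos":[0,0,0],"angular":[0,0,0]},{"hand":32,"delta_pos":[0,0,0],"angular":[0,0,0]}]'

```text
t: 3.68
position: [441.0, -75.3, 32.7]
tcp_rot: [-1.571, 0.0, 0.411]
ft_force: [-0.4, 0.9, -0.1]
opening: 0.37
```

```bash
python3 - <<'E'
from h import *
for n,b in(("wrist",(200,170,230,160,3.4)),("scene",(320,160,90,80,7))):
    g=get_image(n); g["img"]=np.clip(g["img"].astype(float)*1.2+20,0,255).astype(np.uint8)
    crop(g,f"pics/{n}3.png",*b)
st=observe();g=get_image("scene");Rt=Rm(st["tcp_rot"])
for y in (0,-10,-20,-30):
  for x in (-16,16):
      print((x,y,11),((proj(g,Rt@np.array((x,y,11))+st["position"])-[320,160])*7).round())
E
```

```text
(-16, 0, 11) [[325. 390.]]
(16, 0, 11) [[246. 375.]]
(-16, -10, 11) [[328. 373.]]
(16, -10, 11) [[248. 357.]]
(-16, -20, 11) [[330. 355.]]
(16, -20, 11) [[250. 339.]]
(-16, -30, 11) [[332. 336.]]
(16, -30, 11) [[251. 321.]]
```

View pics/wrist3.png

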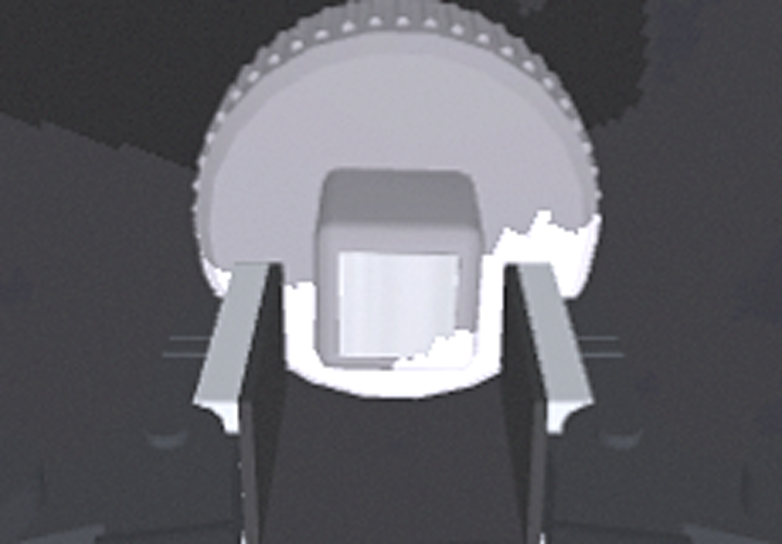

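View pics/scene3.png

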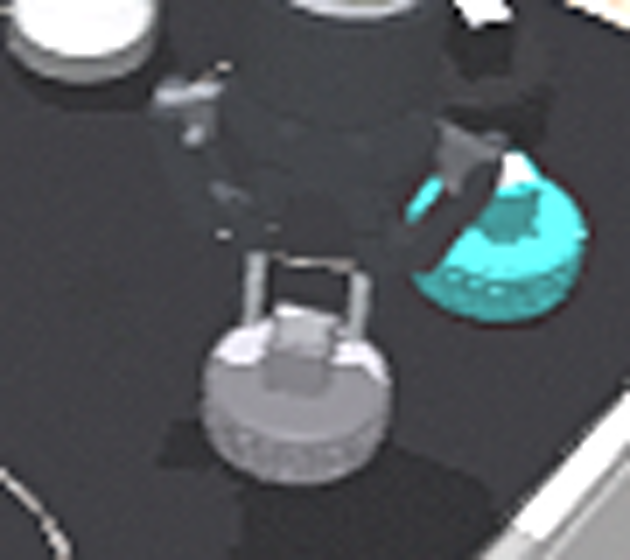

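Emit:
apply_moves --series '[{"hand":22,"delta_pos":[0,0,0],"angular":[0,0,0]},{"hand":22,"delta_pos":[0,0,0],"angular":[0,0,0]},{"hand":22,"delta_pos":[0,0,0],"angular":[0,0,0]}]' --grip_force 20

```text
t: 4.2
position: [441.0, -75.3, 32.7]
tcp_rot: [-1.571, -0.0, 0.411]
ft_force: [0.3, -0.4, 0.6]
opening: 0.255
```

```bash
python3 - <<'E'
from h import *
for n,b in(("wrist",(200,170,230,160,3.4)),):
    g=get_image(n); g["img"]=np.clip(g["img"].astype(float)*1.2+20,0,255).astype(np.uint8)
    crop(g,f"pics/{n}4.png",*b)
print(observe())
E
```

```text
{'t': 4.25, 'joint_pos': array([ 0.71183443,  0.19215476, -0.68285613,  2.07071461,  0.15139228,
        0.92652172,  0.35817705]), 'dq': array([ 0.00164149, -0.00128387, -0.00019141,  0.00031932, -0.00073381,
       -0.00135349, -0.00063905]), 'joint_efforts': array([-3.92339152e-04, -3.84746218e+01, -3.84205788e+00, -3.17449379e+01,
        1.38646003e-02,  1.78965180e-03, -6.01042458e-06]), 'position': array([441.04110497, -75.30225901,  32.71079393]), 'tcp_rot': array([-1.57090256e+00, -4.71164150e-05,  4.11487068e-01]), 'ft_force': array([ 0.50671533, -1.87657776,  0.86658021]), 'ft_torque': array([-0.02187826, -0.05185982, -0.00633627]), 'opening': 0.2566854538405095}
```

View pics/wrist4.png

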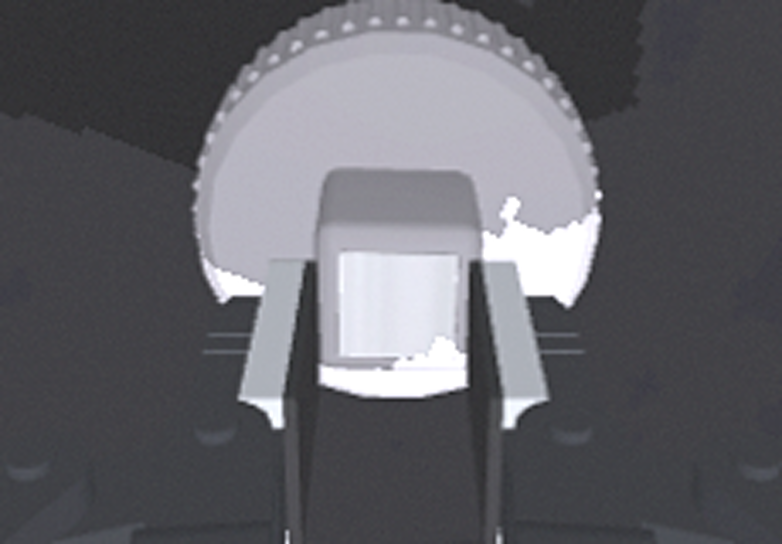

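The fingers closed past 26 mm, so the tips are above the grip. They sit well behind the stated TCP, at z of about 60. I'll reopen and go lower in steps, watching the force.

Emit:
apply_moves --series '[{"hand":40,"delta_pos":[0.6,0,0],"angular":[0,0,0]},{"hand":40,"delta_pos":[0.6,0,0],"angular":[0,0,0]},{"hand":40,"delta_pos":[0.6,0,0],"angular":[0,0,0]},{"hand":40,"delta_pos":[0.6,4,0],"angular":[0,0,0]},{"hand":40,"delta_pos":[0.6,8,0],"angular":[0,0,0]},{"hand":40,"delta_pos":[0.6,8,0],"angular":[0,0,0]}]'

```text
t: 5.0
position: [441.2, -75.0, 24.3]
tcp_rot: [-1.57, 0.001, 0.412]
ft_force: [0.1, 0.0, -0.4]
opening: 0.47
```

Emit:
apply_moves --series '[{"hand":36,"delta_pos":[0,4,0],"angular":[0,0,0]},{"hand":36,"delta_pos":[0,8,0],"angular":[0,0,0]},{"hand":36,"delta_pos":[0,10,0],"angular":[0,0,0]},{"hand":36,"delta_pos":[0,10,0],"angular":[0,0,0]}]'

```text
t: 5.5
position: [441.4, -75.0, 14.5]
tcp_rot: [-1.571, 0.0, 0.411]
ft_force: [-0.9, -0.5, -0.4]
opening: 0.421
```

```bash
python3 - <<'E'
from h import *
for n,b in(("wrist",(200,170,230,160,3.4)),("scene",(320,160,90,80,7))):
    g=get_image(n); g["img"]=np.clip(g["img"].astype(float)*1.2+20,0,255).astype(np.uint8)
    crop(g,f"pics/{n}5.png",*b)
E
```

```text
(no output)
```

View pics/wrist5.png

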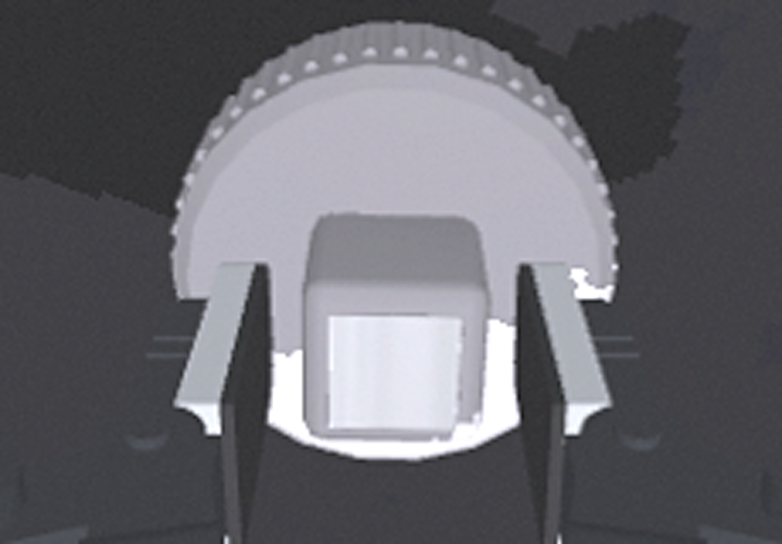

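View pics/scene5.png

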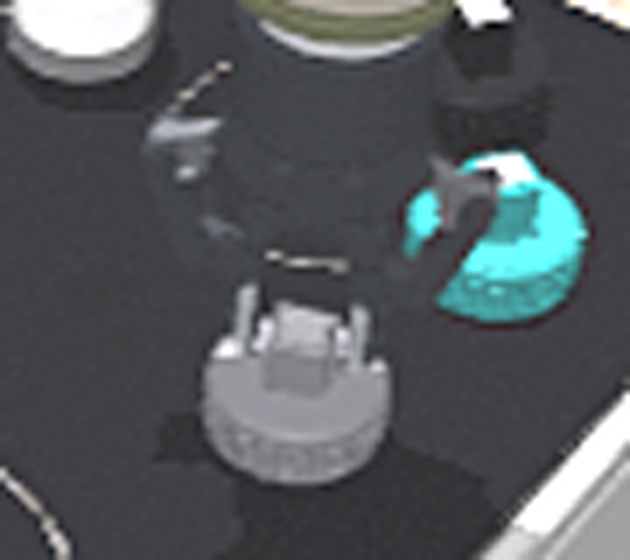

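Emit:
apply_moves --series '[{"hand":36,"delta_pos":[0,4,0],"angular":[0,0,0]},{"hand":36,"delta_pos":[0,7,0],"angular":[0,0,0]},{"hand":36,"delta_pos":[0,7,0],"angular":[0,0,0]}]'

```text
t: 5.98
position: [441.3, -75.0, 7.4]
tcp_rot: [-1.57, 0.0, 0.411]
ft_force: [0.5, -0.8, 0.2]
opening: 0.421
```

```bash
python3 - <<'E'
from h import *
for n,b in(("wrist",(200,170,230,160,3.4)),("scene",(320,160,90,80,7))):
    g=get_image(n); g["img"]=np.clip(g["img"].astype(float)*1.2+20,0,255).astype(np.uint8)
    crop(g,f"pics/{n}6.png",*b)
E
```

```text
(no output)
```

View pics/scene6.png

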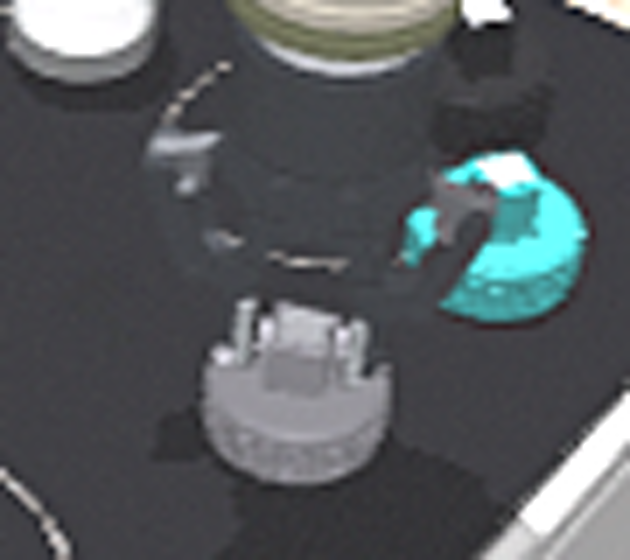

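View pics/wrist6.png

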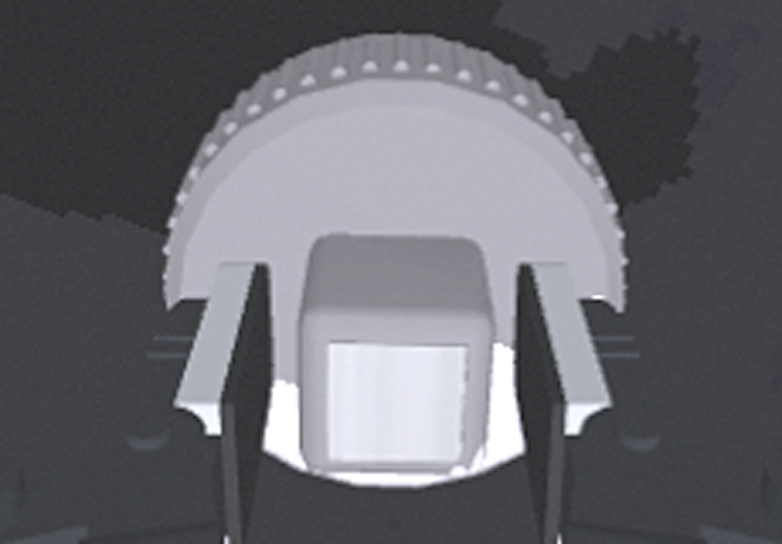

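Emit:
apply_moves --series '[{"hand":20,"delta_pos":[0,0,0],"angular":[0,0,0]},{"hand":20,"delta_pos":[0,0,0],"angular":[0,0,0]},{"hand":20,"delta_pos":[0,0,0],"angular":[0,0,0]},{"hand":20,"delta_pos":[0,0,0],"angular":[0,0,0]}]' --grip_force 50

```text
t: 6.58
position: [441.9, -75.1, 8.0]
tcp_rot: [-1.571, -0.0, 0.411]
ft_force: [-0.2, 1.7, 5.9]
opening: 0.293
```

Emit:
apply_moves --series '[{"hand":20,"delta_pos":[0,-5,0],"angular":[0,0,0]},{"hand":20,"delta_pos":[0,-25,0],"angular":[0,0,0]},{"hand":20,"delta_pos":[0,-60,0],"angular":[0,0,0]},{"hand":20,"delta_pos":[0,-110,0],"angular":[0,0,0]},{"hand":20,"delta_pos":[0,-140,0],"angular":[0,0,0]},{"hand":20,"delta_pos":[0,-140,0],"angular":[0,0,0]},{"hand":20,"delta_pos":[0,-140,0],"angular":[0,0,0]}]'

```text
t: 7.45
position: [440.8, -75.1, 146.7]
tcp_rot: [-1.57, 0.001, 0.411]
ft_force: [0.1, -0.1, -2.0]
opening: 0.291
```

```bash
python3 - <<'E'
from h import *
st=observe(); g=get_image("wrist"); cv2.imwrite("pics/w7.png",g["img"][:,:,::-1])
print(st["position"],st["tcp_rot"],st["joint_pos"],st["ft_force"],st["ft_torque"])
print(proj(g,[429,142,82.5],st))
g=get_image("scene"); cv2.imwrite("pics/s7.png",g["img"][:,:,::-1])
E
```

```text
[440.82062108 -75.09633134 146.72571429] [-1.57014453e+00  1.22943652e-03  4.11250091e-01] [ 0.7672216   0.02377731 -0.6982616   1.95273681  0.01657562  1.17208275
  0.47389193] [ 0.06387191 -0.05688291 -1.98231147] [ 0.01359425 -0.01110175 -0.00500495]
[[ 439.86902738 -112.94810881]]
```

View pics/w7.png

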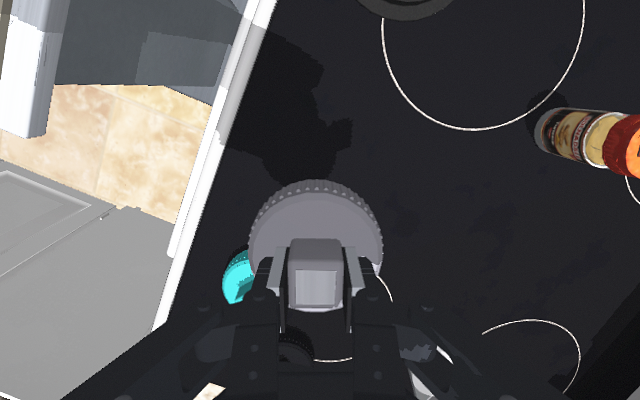

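View pics/s7.png

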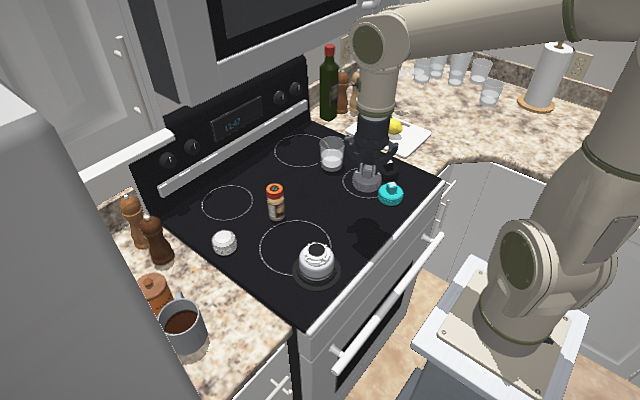

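Emit:
apply_moves --series '[{"hand":20,"delta_pos":[40,0,54],"angular":[0,0,0]},{"hand":20,"delta_pos":[76,0,104],"angular":[0,0,0]},{"hand":20,"delta_pos":[76,0,104],"angular":[0,0,0]},{"hand":20,"delta_pos":[76,0,104],"angular":[0,0,0]},{"hand":20,"delta_pos":[76,0,104],"angular":[0,0,0]}]'

```text
t: 8.18
position: [469.3, 49.3, 147.1]
tcp_rot: [-1.571, 0.001, 0.41]
ft_force: [-0.1, 0.0, -1.9]
opening: 0.292
```

```bash
python3 - <<'E'
from h import *
st=observe(); g=get_image("wrist"); cv2.imwrite("pics/w8.png",g["img"][:,:,::-1])
p=proj(g,[429.6,142,82.5],st)[0]; print(p, st["position"],st["tcp_rot"])
crop(g,"pics/w8c.png",int(p[0])-65,max(0,int(p[1])-55),130,110,6)
print(int(p[0])-65,max(0,int(p[1])-55))
E
```

```text
[316.29368956  61.4412749 ] [469.26636019  49.25585307 147.11943353] [-1.57069231e+00  1.16803055e-03  4.09500589e-01]
251 6
```

View pics/w8c.png

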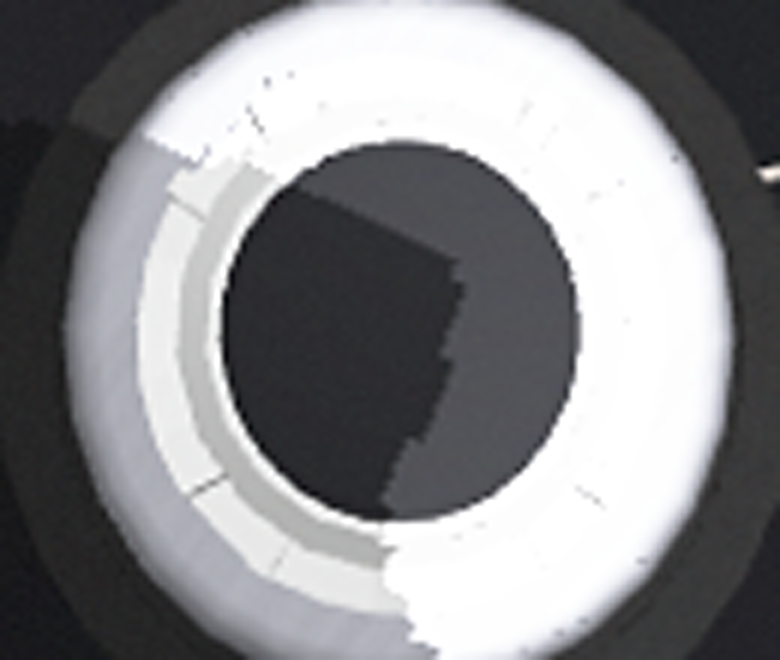

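```bash
python3 - <<'E'
from h import *
st=observe(); g=get_image("wrist")
im=cv2.cvtColor(g["img"],cv2.COLOR_RGB2GRAY)[:130,250:385]
m=(im<125).astype(np.uint8)
n,l,s,c=cv2.connectedComponentsWithStats(m)
k=l[61,66]; cs,_=cv2.findContours((l==k).astype(np.uint8),cv2.RETR_EXTERNAL,cv2.CHAIN_APPROX_NONE)
pts=cs[0][:,0].astype(float)+[250,0]
P=np.array([atz(g,p,82.5,st)[:2] for p in pts])
A=np.c_[2*P,np.ones(len(P))]; x=np.linalg.lstsq(A,(P**2).sum(1),rcond=None)[0]
r=np.sqrt(x[2]+x[0]**2+x[1]**2); print(x[:2],r,np.abs(np.hypot(*(P-x[:2]).T)-r).max())
c=np.array([x[0],x[1],82.5]); print("tool",Rm(st["tcp_rot"]).T@(c-st["position"]))
# grip check
crop(g,"pics/w8g.png",240,170,160,150,5)
for t in [(0,-45.5,0)]: print(proj(g,Rm(st["tcp_rot"])@np.array(t)+st["position"],st))
E
```

```text
[430.16263842 142.15081953] 19.916455650357474 0.47317534379514825
tool [  1.04726371  64.76827503 100.86386573]
[[315.64486802 284.22574336]]
```

View pics/w8g.png

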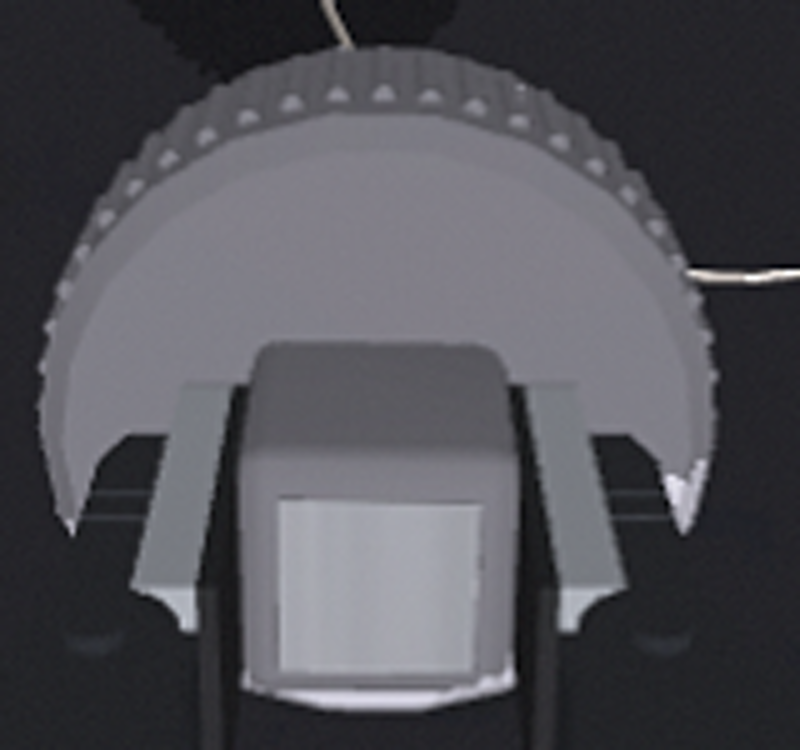

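Emit:
apply_moves --series '[{"hand":20,"delta_pos":[0.5,0,50],"angular":[0,0,0]},{"hand":20,"delta_pos":[1,0,90],"angular":[0,0,0]},{"hand":20,"delta_pos":[1,0,101.7],"angular":[0,0,0]},{"hand":20,"delta_pos":[1,20,101.7],"angular":[0,0,0]},{"hand":20,"delta_pos":[1,40,101.7],"angular":[0,0,0]},{"hand":20,"delta_pos":[1,50,101.7],"angular":[0,0,0]},{"hand":20,"delta_pos":[1,50,101.7],"angular":[0,0,0]},{"hand":20,"delta_pos":[1,50,101.7],"angular":[0,0,0]}]'

```text
t: 9.28
position: [430.4, 144.2, 98.3]
tcp_rot: [-1.571, -0.001, 0.411]
ft_force: [0.5, 0.9, -0.7]
opening: 0.292
```

```bash
python3 - <<'E'
from h import *
st=observe(); print(st["position"],st["tcp_rot"],st["joint_pos"],st["ft_force"])
g=get_image("scene"); crop(g,"pics/s9.png",265,190,110,110,5)
g=get_image("top"); crop(g,"pics/t9.png",200,215,110,80,6)
E
```

```text
[430.3933463  144.16907655  98.31083327] [-1.57105010e+00 -7.96565562e-04  4.10994147e-01] [ 0.46344874  0.13524615 -0.92345717  1.98793891  0.12297144  1.07416674
 -0.10333159] [ 0.54810885  0.87825692 -0.6886242 ]
```

View pics/s9.png

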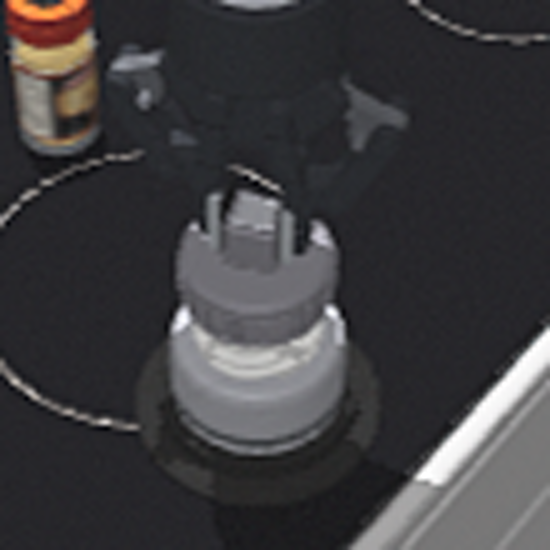

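```bash
python3 - <<'E'
from h import *
P=[]
for i in range(6):
    get_image("wrist"); st=observe(); P.append(np.r_[st["position"],np.degrees(st["tcp_rot"][2]),st["ft_force"],st["ft_torque"]])
P=np.array(P); print(P.round(2)); print(P.mean(0))
E
```

```text
[[ 4.3031e+02  1.4428e+02  9.8250e+01  2.3560e+01 -2.9000e-01 -6.8000e-01
  -1.4100e+00  3.0000e-02  1.0000e-02  6.0000e-02]
 [ 4.3020e+02  1.4423e+02  9.8130e+01  2.3570e+01 -1.8000e-01  1.0000e-01
  -2.2400e+00 -5.0000e-02  1.0000e-02 -1.0000e-02]
 [ 4.3014e+02  1.4427e+02  9.8050e+01  2.3570e+01  2.0000e-01 -1.9000e-01
  -1.3200e+00  4.0000e-02 -1.0000e-02  4.0000e-02]
 [ 4.3009e+02  1.4427e+02  9.7970e+01  2.3570e+01 -2.5000e-01 -6.5000e-01
  -9.0000e-01 -1.0000e-02 -1.0000e-02  4.0000e-02]
 [ 4.3000e+02  1.4426e+02  9.7900e+01  2.3570e+01  8.6000e-01  2.4000e-01
  -1.6900e+00  2.0000e-02 -6.0000e-02  2.0000e-02]
 [ 4.2997e+02  1.4425e+02  9.7820e+01  2.3570e+01  7.0000e-02 -9.2000e-01
  -1.4900e+00 -2.0000e-02  1.0000e-02 -3.0000e-02]]
[ 4.30118683e+02  1.44259820e+02  9.80218791e+01  2.35690134e+01
  6.97694759e-02 -3.51521732e-01 -1.50986182e+00  3.62062777e-03
 -8.96564772e-03  1.85346171e-02]
```

Emit:
apply_moves --series '[{"hand":20,"delta_pos":[-0.6,0,-1.2],"angular":[0,0,0]},{"hand":20,"delta_pos":[-0.6,4,-1.2],"angular":[0,0,0]},{"hand":20,"delta_pos":[-0.6,8,-1.2],"angular":[0,0,0]},{"hand":20,"delta_pos":[-0.6,11,-1.2],"angular":[0,0,0]},{"hand":20,"delta_pos":[-0.6,11,-1.2],"angular":[0,0,0]},{"hand":20,"delta_pos":[-0.6,11,-1.2],"angular":[0,0,0]}]'

```text
t: 10.42
position: [429.8, 143.0, 86.7]
tcp_rot: [-1.571, -0.0, 0.412]
ft_force: [1.1, 0.3, -0.5]
opening: 0.296
```

```bash
cat > r.py <<'E'
from h import *
P=[]
for i in range(4):
    get_image("wrist"); st=observe(); P.append(np.r_[st["position"],np.degrees(st["tcp_rot"]),st["ft_force"],st["ft_torque"]])
P=np.array(P); print("last",P[-1,:6].round(2)); m=P.mean(0); print("F",m[6:9].round(2),"T",m[9:].round(3),"t",st["t"],"open",st["opening"]*85.4,"q7",st["joint_pos"][6])
E
python3 r.py
```

```text
last [ 4.2989e+02  1.4292e+02  8.6800e+01 -9.0010e+01 -1.0000e-02  2.3570e+01]
F [ 0.44  0.21 -1.5 ] T [0.021 0.001 0.025] t 10.625 open 24.580289803924405 q7 -0.11555952653930113
```

Emit:
apply_moves --series '[{"hand":20,"delta_pos":[0,1,0],"angular":[0,0,0]},{"hand":20,"delta_pos":[0,2,0],"angular":[0,0,0]},{"hand":20,"delta_pos":[0,2,0],"angular":[0,0,0]}]'

```text
t: 11.0
position: [429.7, 142.9, 84.6]
tcp_rot: [-1.571, 0.0, 0.411]
ft_force: [-0.2, 0.0, -1.4]
opening: 0.292
```

Emit:
apply_moves --series '[{"hand":20,"delta_pos":[0,1,0],"angular":[0,0,0]},{"hand":20,"delta_pos":[0,2,0],"angular":[0,0,0]},{"hand":20,"delta_pos":[0,2,0],"angular":[0,0,0]}]'

```text
t: 11.38
position: [429.7, 142.9, 82.6]
tcp_rot: [-1.571, 0.0, 0.412]
ft_force: [-0.5, -0.0, -1.9]
opening: 0.293
```

Emit:
apply_moves --series '[{"hand":20,"delta_pos":[0,0.5,0],"angular":[0,0,0]},{"hand":20,"delta_pos":[0,1,0],"angular":[0,0,0]},{"hand":20,"delta_pos":[0,1.5,0],"angular":[0,0,0]},{"hand":20,"delta_pos":[0,1.5,0],"angular":[0,0,0]}]'

```text
t: 11.88
position: [429.8, 142.9, 81.1]
tcp_rot: [-1.571, 0.0, 0.411]
ft_force: [0.0, 0.6, -1.7]
opening: 0.295
```

Emit:
apply_moves --series '[{"hand":20,"delta_pos":[0,0.5,0],"angular":[0,0,0]},{"hand":20,"delta_pos":[0,1,0],"angular":[0,0,0]},{"hand":20,"delta_pos":[0,1.5,0],"angular":[0,0,0]},{"hand":20,"delta_pos":[0,1.5,0],"angular":[0,0,0]}]'

```text
t: 12.38
position: [429.8, 142.9, 79.7]
tcp_rot: [-1.571, -0.0, 0.412]
ft_force: [0.4, 0.4, 0.3]
opening: 0.292
```

Emit:
apply_moves --series '[{"hand":20,"delta_pos":[0,0.4,0],"angular":[0,0,0]},{"hand":20,"delta_pos":[0,0.4,0],"angular":[0,0,0]}]'

```text
t: 12.62
position: [429.9, 142.9, 79.5]
tcp_rot: [-1.571, -0.0, 0.411]
ft_force: [-1.4, -1.3, 3.9]
opening: 0.291
```

```bash
python3 r.py
```

```text
last [ 4.2994e+02  1.4293e+02  7.9500e+01 -9.0010e+01 -1.0000e-02  2.3570e+01]
F [-2.18 -1.04  4.83] T [-0.254  0.45   0.013] t 12.825 open 25.025199099383208 q7 -0.12643522250254766
```

Emit:
apply_moves --series '[{"hand":20,"delta_pos":[-0.03,-0.2,0],"angular":[0,-2.5,0]},{"hand":20,"delta_pos":[-0.07,-0.3,0],"angular":[0,-5,0]},{"hand":20,"delta_pos":[-0.07,-0.3,0],"angular":[0,-5,0]}]'

```text
t: 13.2
position: [430.2, 143.3, 80.0]
tcp_rot: [-1.571, -0.001, 0.499]
ft_force: [-1.7, 0.8, 6.3]
opening: 0.294
```

```bash
python3 r.py
```

```text
last [ 4.3016e+02  1.4336e+02  7.9980e+01 -9.0000e+01 -6.0000e-02  2.8580e+01]
F [-0.69  0.44  5.91] T [ 0.049  0.311 -0.06 ] t 13.4 open 24.95314909215482 q7 -0.04103951710760243
```

Emit:
apply_moves --series '[{"hand":20,"delta_pos":[-0.03,-0.4,0],"angular":[0,-3,0]},{"hand":20,"delta_pos":[-0.07,-0.7,0],"angular":[0,-6,0]},{"hand":20,"delta_pos":[-0.14,-1.0,0],"angular":[0,-10,0]},{"hand":20,"delta_pos":[-0.14,-1.0,0],"angular":[0,-10,0]}]'

```text
t: 13.9
position: [430.0, 143.2, 80.9]
tcp_rot: [-1.571, -0.001, 0.674]
ft_force: [-0.9, 0.2, 4.8]
opening: 0.297
```

```bash
python3 r.py
```

```text
last [ 4.2999e+02  1.4322e+02  8.0900e+01 -9.0010e+01 -6.0000e-02  3.8550e+01]
F [-0.44  0.42  5.44] T [0.061 0.258 0.075] t 14.1 open 24.761970945237177 q7 0.12977878800808013
```

Emit:
apply_moves --series '[{"hand":20,"delta_pos":[-0.03,-0.4,0],"angular":[0,-3,0]},{"hand":20,"delta_pos":[-0.07,-0.7,0],"angular":[0,-6,0]},{"hand":20,"delta_pos":[-0.14,-1.0,0],"angular":[0,-10,0]},{"hand":20,"delta_pos":[-0.14,-1.0,0],"angular":[0,-10,0]}]'

```text
t: 14.6
position: [429.8, 143.0, 81.8]
tcp_rot: [-1.571, -0.001, 0.847]
ft_force: [-1.0, 0.9, 4.2]
opening: 0.288
```

```bash
python3 r.py
```

```text
last [ 4.2981e+02  1.4305e+02  8.1810e+01 -9.0020e+01 -4.0000e-02  4.8490e+01]
F [-0.35  0.5   4.83] T [0.192 0.141 0.054] t 14.8 open 24.9460086548066 q7 0.29980703900397454
```

Emit:
apply_moves --series '[{"hand":20,"delta_pos":[-0.03,-0.2,0],"angular":[0,-3,0]},{"hand":20,"delta_pos":[-0.07,-0.4,0],"angular":[0,-5,0]},{"hand":20,"delta_pos":[-0.07,-0.4,0],"angular":[0,-5,0]}]'

```text
t: 15.18
position: [429.8, 142.8, 82.1]
tcp_rot: [-1.571, -0.001, 0.934]
ft_force: [0.4, -0.0, 5.6]
opening: 0.291
```

```bash
python3 r.py
```

```text
last [ 4.2975e+02  1.4280e+02  8.2140e+01 -9.0030e+01 -3.0000e-02  5.3480e+01]
F [0.8  0.39 5.06] T [ 0.124 -0.029  0.014] t 15.375 open 24.875538745872348 q7 0.38522411353780817
```

Emit:
apply_moves --series '[{"hand":20,"delta_pos":[-0.03,-0.2,0],"angular":[0,-3,0]},{"hand":20,"delta_pos":[-0.07,-0.4,0],"angular":[0,-5,0]},{"hand":20,"delta_pos":[-0.07,-0.4,0],"angular":[0,-5,0]}]'

```text
t: 15.75
position: [429.4, 142.5, 82.3]
tcp_rot: [-1.571, 0.0, 1.022]
ft_force: [0.0, -0.4, 2.1]
opening: 0.292
```

```bash
python3 r.py
```

```text
last [ 4.2938e+02  1.4252e+02  8.2300e+01 -9.0000e+01  1.0000e-02  5.8530e+01]
F [0.67 0.08 1.21] T [ 0.05  -0.212  0.009] t 15.95 open 24.80261261300233 q7 0.4714171873457137
```

Emit:
apply_moves --series '[{"hand":20,"delta_pos":[-0.03,0,0],"angular":[0,-2,0]},{"hand":20,"delta_pos":[-0.06,0,0],"angular":[0,-4,0]},{"hand":20,"delta_pos":[-0.06,0,0],"angular":[0,-4,0]}]'

```text
t: 16.32
position: [429.2, 142.5, 82.3]
tcp_rot: [-1.571, 0.0, 1.093]
ft_force: [0.2, 0.2, 1.2]
opening: 0.292
```

```bash
python3 r.py
```

```text
last [ 4.2928e+02  1.4249e+02  8.2300e+01 -8.9990e+01  2.0000e-02  6.2560e+01]
F [0.5  0.06 0.57] T [-0.036 -0.014  0.025] t 16.525 open 24.812710765248838 q7 0.5394695437862591
```

Emit:
apply_moves --series '[{"hand":20,"delta_pos":[-0.03,0.1,0],"angular":[0,-2,0]},{"hand":20,"delta_pos":[-0.06,0.1,0],"angular":[0,-4,0]},{"hand":20,"delta_pos":[-0.06,0.1,0],"angular":[0,-4,0]}]'

```text
t: 16.9
position: [429.1, 142.5, 82.1]
tcp_rot: [-1.57, 0.0, 1.163]
ft_force: [0.9, 0.1, -1.1]
opening: 0.292
```

```bash
python3 r.py
```

```text
last [ 4.293e+02  1.425e+02  8.223e+01 -8.999e+01  1.000e-02  6.656e+01]
F [-0.01  0.34 -1.7 ] T [-0.008  0.     0.001] t 17.1 open 25.03710918487346 q7 0.606823354884154
```

The vertical force fell back to the lid's weight alone, so the ridge has ended. Now I'll lower gently into the gap.

Emit:
apply_moves --series '[{"hand":20,"delta_pos":[0,0.7,0],"angular":[0,0,0]},{"hand":20,"delta_pos":[0,1.4,0],"angular":[0,0,0]},{"hand":20,"delta_pos":[0,2,0],"angular":[0,0,0]},{"hand":20,"delta_pos":[0,2,0],"angular":[0,0,0]}]'

```text
t: 17.6
position: [429.3, 142.6, 80.2]
tcp_rot: [-1.571, 0.0, 1.162]
ft_force: [-0.3, -0.6, -0.9]
opening: 0.291
```

Emit:
apply_moves --series '[{"hand":20,"delta_pos":[0,1,0],"angular":[0,0,0]},{"hand":20,"delta_pos":[0,2,0],"angular":[0,0,0]},{"hand":20,"delta_pos":[0,3,0],"angular":[0,0,0]},{"hand":20,"delta_pos":[0,3,0],"angular":[0,0,0]}]'

```text
t: 18.1
position: [429.3, 142.5, 77.2]
tcp_rot: [-1.571, 0.0, 1.162]
ft_force: [0.6, -0.0, -1.8]
opening: 0.291
```

Emit:
apply_moves --series '[{"hand":20,"delta_pos":[0,0.7,0],"angular":[0,0,0]},{"hand":20,"delta_pos":[0,1.4,0],"angular":[0,0,0]},{"hand":20,"delta_pos":[0,2,0],"angular":[0,0,0]},{"hand":20,"delta_pos":[0,2,0],"angular":[0,0,0]}]'

```text
t: 18.6
position: [429.3, 142.5, 75.2]
tcp_rot: [-1.571, 0.0, 1.162]
ft_force: [-0.1, 0.4, -2.2]
opening: 0.293
```

Emit:
apply_moves --series '[{"hand":20,"delta_pos":[0,0.5,0],"angular":[0,0,0]},{"hand":20,"delta_pos":[0,1,0],"angular":[0,0,0]},{"hand":20,"delta_pos":[0,1,0],"angular":[0,0,0]}]'

```text
t: 18.98
position: [429.3, 142.5, 74.3]
tcp_rot: [-1.571, 0.0, 1.162]
ft_force: [0.4, 0.0, -1.5]
opening: 0.292
```

```bash
python3 r.py
```

```text
last [429.39 142.54  74.32 -90.01   0.    66.58]
F [-0.1   0.21 -1.23] T [ 0.001 -0.004  0.011] t 19.175 open 24.870750436561195 q7 0.593698105324583
```

Emit:
apply_moves --series '[{"hand":20,"delta_pos":[0,0.4,0],"angular":[0,0,0]},{"hand":20,"delta_pos":[0,0.7,0],"angular":[0,0,0]},{"hand":20,"delta_pos":[0,0.7,0],"angular":[0,0,0]}]'

```text
t: 19.55
position: [429.5, 142.5, 73.9]
tcp_rot: [-1.571, 0.0, 1.162]
ft_force: [-3.0, -0.4, 5.9]
opening: 0.294
```

```bash
python3 r.py
```

```text
last [ 4.2948e+02  1.4257e+02  7.3950e+01 -9.0020e+01  1.0000e-02  6.6570e+01]
F [-2.27 -0.6   5.79] T [-0.238  0.574 -0.011] t 19.75 open 25.284177594328686 q7 0.5924996375724005
```

It dropped in at TCP z 73.9, which is 66 mm for the lid, so 8.4 mm below the crest. Now I'll turn forward with a light press.

Emit:
apply_moves --series '[{"hand":20,"delta_pos":[0.03,0,0],"angular":[0,3,0]},{"hand":20,"delta_pos":[0.07,0,0],"angular":[0,5,0]},{"hand":20,"delta_pos":[0.07,0,0],"angular":[0,5,0]}]'

```text
t: 20.12
position: [429.8, 142.7, 73.9]
tcp_rot: [-1.572, -0.0, 1.075]
ft_force: [0.5, -0.7, 5.9]
opening: 0.293
```

```bash
python3 r.py
```

```text
last [ 4.2985e+02  1.4275e+02  7.3930e+01 -9.0040e+01 -3.0000e-02  6.1610e+01]
F [-0.17  0.44  5.98] T [-0.016  0.036 -0.094] t 20.325 open 25.12350511299986 q7 0.5094130953092906
```

Emit:
apply_moves --series '[{"hand":20,"delta_pos":[0.03,0,0],"angular":[0,3,0]},{"hand":20,"delta_pos":[0.07,0.1,0],"angular":[0,5,0]},{"hand":20,"delta_pos":[0.07,0.1,0],"angular":[0,5,0]}]'

```text
t: 20.7
position: [429.9, 142.8, 73.9]
tcp_rot: [-1.572, -0.001, 0.988]
ft_force: [-0.5, -0.3, 6.4]
opening: 0.291
```

```bash
python3 r.py
```

```text
last [ 4.2991e+02  1.4282e+02  7.3880e+01 -9.0040e+01 -4.0000e-02  5.6620e+01]
F [ 0.02 -0.59  5.9 ] T [-0.073  0.07  -0.002] t 20.9 open 25.168516096821573 q7 0.4252848744959933
```

Emit:
apply_moves --series '[{"hand":20,"delta_pos":[0.03,0.1,0],"angular":[0,3,0]},{"hand":20,"delta_pos":[0.07,0.2,0],"angular":[0,5,0]},{"hand":20,"delta_pos":[0.07,0.2,0],"angular":[0,5,0]}]'

```text
t: 21.28
position: [430.0, 142.6, 73.6]
tcp_rot: [-1.572, -0.0, 0.9]
ft_force: [0.2, -0.2, 5.6]
opening: 0.293
```

```bash
python3 r.py
```

```text
last [ 4.2999e+02  1.4262e+02  7.3620e+01 -9.0050e+01 -3.0000e-02  5.1610e+01]
F [ 0.92 -1.12  5.66] T [-0.261 -0.017 -0.012] t 21.475 open 24.675694763077676 q7 0.3408050560518987
```

Descending now. I'll carry on, following down at about 0.09 mm per degree.

Emit:
apply_moves --series '[{"hand":20,"delta_pos":[0.04,0.25,0],"angular":[0,3,0]},{"hand":20,"delta_pos":[0.08,0.5,0],"angular":[0,6,0]},{"hand":20,"delta_pos":[0.08,0.5,0],"angular":[0,6,0]}]'

```text
t: 21.85
position: [429.9, 142.7, 73.1]
tcp_rot: [-1.571, -0.0, 0.795]
ft_force: [-0.4, -1.1, 6.2]
opening: 0.294
```

```bash
python3 r.py
```

```text
last [ 4.2993e+02  1.4265e+02  7.3070e+01 -9.0040e+01 -2.0000e-02  4.5600e+01]
F [ 0.   -0.84  4.92] T [-0.252 -0.007 -0.091] t 22.05 open 24.74614597477525 q7 0.23869725354008253
```

Emit:
apply_moves --series '[{"hand":20,"delta_pos":[0.04,0.25,0],"angular":[0,3,0]},{"hand":20,"delta_pos":[0.08,0.55,0],"angular":[0,6,0]},{"hand":20,"delta_pos":[0.14,0.9,0],"angular":[0,10,0]},{"hand":20,"delta_pos":[0.14,0.9,0],"angular":[0,10,0]}]'

```text
t: 22.55
position: [429.9, 142.7, 72.1]
tcp_rot: [-1.571, -0.0, 0.62]
ft_force: [0.5, -1.9, 4.1]
opening: 0.291
```

```bash
python3 r.py
```

```text
last [ 4.2993e+02  1.4276e+02  7.2090e+01 -9.0030e+01 -2.0000e-02  3.5610e+01]
F [ 0.39 -1.29  5.23] T [-0.298  0.026 -0.1  ] t 22.75 open 24.870404367818736 q7 0.06859384560585267
```

Emit:
apply_moves --series '[{"hand":20,"delta_pos":[0.04,0.25,0],"angular":[0,3,0]},{"hand":20,"delta_pos":[0.08,0.55,0],"angular":[0,6,0]},{"hand":20,"delta_pos":[0.14,0.9,0],"angular":[0,10,0]},{"hand":20,"delta_pos":[0.14,0.9,0],"angular":[0,10,0]}]'

```text
t: 23.25
position: [430.0, 142.9, 71.2]
tcp_rot: [-1.571, -0.0, 0.446]
ft_force: [-0.3, -1.5, 5.7]
opening: 0.292
```

```bash
python3 r.py
```

```text
last [ 4.2998e+02  1.4288e+02  7.1190e+01 -9.0020e+01 -2.0000e-02  2.5610e+01]
F [-0.11 -1.01  5.25] T [-0.249  0.101 -0.093] t 23.45 open 24.76200315518992 q7 -0.10206244236962127
```

Emit:
apply_moves --series '[{"hand":20,"delta_pos":[0.04,0.25,0],"angular":[0,3,0]},{"hand":20,"delta_pos":[0.08,0.55,0],"angular":[0,6,0]},{"hand":20,"delta_pos":[0.14,0.9,0],"angular":[0,10,0]},{"hand":20,"delta_pos":[0.14,0.9,0],"angular":[0,10,0]}]'

```text
t: 23.95
position: [430.1, 143.0, 70.3]
tcp_rot: [-1.571, -0.0, 0.272]
ft_force: [-0.3, -0.8, 6.2]
opening: 0.288
```

```bash
python3 r.py
```

```text
last [ 4.3008e+02  1.4308e+02  7.0300e+01 -9.0000e+01 -2.0000e-02  1.5620e+01]
F [-0.55 -0.49  5.49] T [-0.143  0.118 -0.14 ] t 24.15 open 24.818683804225277 q7 -0.2730093384664857
```

Emit:
apply_moves --series '[{"hand":20,"delta_pos":[0.04,0.2,0],"angular":[0,3,0]},{"hand":20,"delta_pos":[0.08,0.35,0],"angular":[0,6,0]},{"hand":20,"delta_pos":[0.08,0.35,0],"angular":[0,6,0]}]'

```text
t: 24.52
position: [430.3, 143.2, 70.1]
tcp_rot: [-1.571, -0.001, 0.167]
ft_force: [-0.2, -0.1, 7.0]
opening: 0.291
```

```bash
python3 r.py
```

```text
last [ 4.3025e+02  1.4317e+02  7.0050e+01 -9.0000e+01 -4.0000e-02  9.6300e+00]
F [-0.77 -0.48  6.79] T [-0.119  0.136 -0.097] t 24.725 open 25.223472922823348 q7 -0.37529749666809054
```

Emit:
apply_moves --series '[{"hand":20,"delta_pos":[0.04,-0.1,0],"angular":[0,3,0]},{"hand":20,"delta_pos":[0.05,-0.1,0],"angular":[0,4,0]},{"hand":20,"delta_pos":[0.05,-0.1,0],"angular":[0,4,0]}]'

```text
t: 25.1
position: [430.2, 143.2, 70.0]
tcp_rot: [-1.571, -0.0, 0.098]
ft_force: [-0.6, -0.2, 5.2]
opening: 0.29
```

```bash
python3 r.py
```

```text
last [ 4.3015e+02  1.4314e+02  6.9990e+01 -9.0000e+01 -2.0000e-02  5.6500e+00]
F [-0.53  0.03  5.15] T [-0.083  0.056  0.021] t 25.3 open 24.995344353995367 q7 -0.44286206037203824
```

Emit:
apply_moves --series '[{"hand":20,"delta_pos":[0.03,0,0],"angular":[0,2,0]},{"hand":20,"delta_pos":[0.05,0,0],"angular":[0,4,0]},{"hand":20,"delta_pos":[0.05,0,0],"angular":[0,4,0]}]'

```text
t: 25.68
position: [430.2, 143.2, 70.0]
tcp_rot: [-1.571, -0.0, 0.028]
ft_force: [-0.4, 0.7, 4.7]
opening: 0.288
```

```bash
python3 r.py
```

```text
last [ 4.3016e+02  1.4316e+02  6.9960e+01 -8.9990e+01 -2.0000e-02  1.6500e+00]
F [-0.11 -0.01  4.85] T [-0.016  0.075 -0.062] t 25.875 open 24.888334174914256 q7 -0.5108048053941373
```

Emit:
apply_moves --series '[{"hand":20,"delta_pos":[0.02,0,0],"angular":[0,1.5,0]},{"hand":20,"delta_pos":[0.03,0,0],"angular":[0,2.5,0]},{"hand":20,"delta_pos":[0.03,0,0],"angular":[0,2.5,0]}]'

```text
t: 26.25
position: [430.3, 143.5, 70.0]
tcp_rot: [-1.57, -0.001, -0.015]
ft_force: [0.6, 2.3, 3.9]
opening: 0.293
```

```bash
python3 r.py
```

```text
last [ 4.3030e+02  1.4349e+02  6.9980e+01 -8.9970e+01 -4.0000e-02 -8.8000e-01]
F [1.27 3.1  3.47] T [ 0.788 -0.32   0.281] t 26.45 open 25.206276599673267 q7 -0.5541769936065688
```

Emit:
apply_moves --series '[{"hand":20,"delta_pos":[0,0,0],"angular":[0,0.8,0]},{"hand":20,"delta_pos":[0,0,0],"angular":[0,0.8,0]}]'

```text
t: 26.7
position: [430.3, 143.3, 70.0]
tcp_rot: [-1.57, -0.001, -0.03]
ft_force: [2.1, 4.0, 4.8]
opening: 0.293
```

```bash
python3 r.py
```

```text
last [ 4.3023e+02  1.4330e+02  6.9970e+01 -8.9980e+01 -3.0000e-02 -1.7200e+00]
F [1.72 4.74 4.16] T [ 0.99  -0.495  0.335] t 26.9 open 24.779856528592084 q7 -0.5681450102308078
```

Torque against the stop is 0.3 N m, at home height. I'll relax the twist, release and retreat.

Emit:
apply_moves --series '[{"hand":20,"delta_pos":[0,-0.15,0],"angular":[0,-0.8,0]},{"hand":20,"delta_pos":[0,-0.15,0],"angular":[0,-0.8,0]},{"hand":40,"delta_pos":[0,-0.15,0],"angular":[0,-0.8,0]},{"hand":40,"delta_pos":[0,-0.15,0],"angular":[0,-0.8,0]},{"hand":40,"delta_pos":[0,-0.15,0],"angular":[0,-0.8,0]},{"hand":40,"delta_pos":[0,-0.15,0],"angular":[0,-0.8,0]}]'

```text
t: 27.65
position: [429.9, 142.8, 69.8]
tcp_rot: [-1.571, 0.0, -0.016]
ft_force: [-0.5, -0.1, 0.5]
opening: 0.472
```

```bash
python3 r.py; python3 - <<'E'
from h import *
g=get_image("scene"); crop(g,"pics/s20.png",265,190,110,110,5)
E
```

```text
last [430.03 143.03  69.97 -90.01   0.    -0.93]
F [ 0.19 -0.1   0.2 ] T [-0.007  0.002 -0.006] t 27.85 open 39.82244622523177 q7 -0.5544194003954886
```

View pics/s20.png

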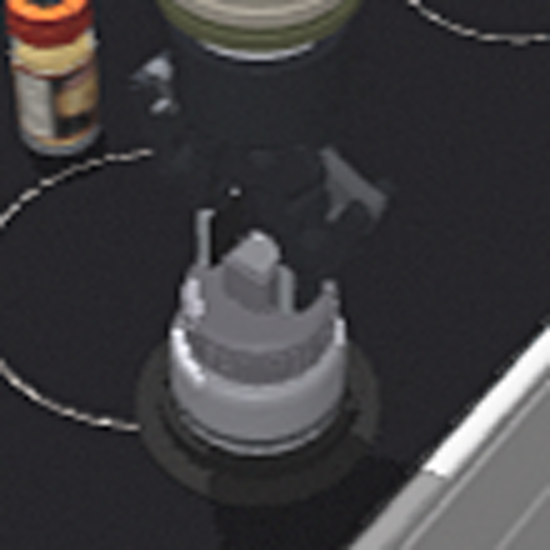

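Emit:
apply_moves --series '[{"hand":40,"delta_pos":[0,-10,0],"angular":[0,0,0]},{"hand":40,"delta_pos":[0,-40,0],"angular":[0,0,0]},{"hand":40,"delta_pos":[0,-90,0],"angular":[0,0,0]},{"hand":40,"delta_pos":[0,-110,0],"angular":[0,0,0]},{"hand":40,"delta_pos":[0,-110,0],"angular":[0,0,0]},{"hand":40,"delta_pos":[0,-110,0],"angular":[0,0,0]},{"hand":40,"delta_pos":[0,-110,0],"angular":[0,0,0]}]'

```text
t: 28.78
position: [429.5, 142.9, 179.1]
tcp_rot: [-1.571, 0.002, -0.016]
ft_force: [-0.1, -0.6, 0.8]
opening: 0.471
```

```bash
python3 - <<'E'
from h import *
st=observe(); g=get_image("wrist"); cv2.imwrite("pics/w21.png",g["img"][:,:,::-1]); print(st["position"],st["t"],st["ft_force"])
print(proj(g,[[430.16,142.15,62+53.5]],st))
g=get_image("scene"); cv2.imwrite("pics/s21.png",g["img"][:,:,::-1])
E
```

```text
[429.48146376 142.89802744 179.09959812] 28.775 [-0.12462599 -0.5694851   0.78836492]
[[316.28619058 203.20754154]]
```

View pics/w21.png

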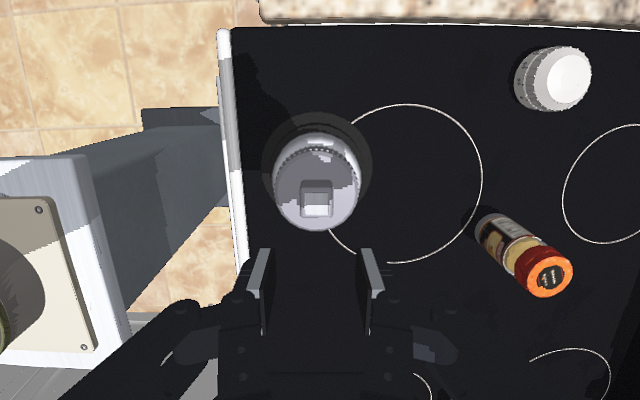

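View pics/s21.png

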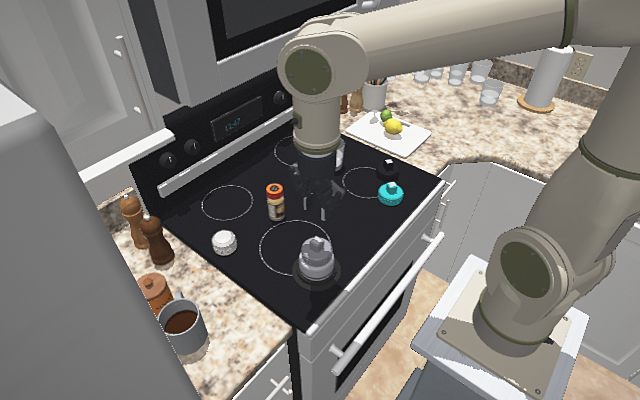

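The wrist view shows the lid centred on the jar, with the grip top at about (316,204) against a predicted (316,203), and square to the tool. The scene view shows the bystanders and look-alikes in place. I'll hand it in.

```bash
python3 -c "
from workcell import job_done; print(job_done())"
```

```text
the job is handed in; nothing more can be done
None
```

The lid is screwed fully home on the jar and released, and the job was handed in at about 29 s of the 72 s allowed. It reports no verdict.

- **Thread start:** I set the lid on the mouth and turned it about 43° backward. Press force, judged from wrist force plus the lid's weight, stayed mostly within 2–7.5 N. It climbed a ridge and then lost contact. I lowered it 8.4 mm into the gap.
- **Screwing home:** I turned it forward about 67° to the stop, reaching roughly 8 N of press at most. It was drawn down about 4 mm, went level, and met the stop at about 0.3 N m.
- **Last checks:**
  - The height worked out from the tool was about 62.2 mm.
  - The grip top appeared within about 1 pixel of where a centred, home lid should be.
  - Wrist force was near zero after release.
  - The spice jar, timer, tumbler and look-alikes looked undisturbed in the picture, with the tumbler partly hidden behind the arm.
- **Disagreements:**
  - The fingertips sat about 27 mm behind the stated tool point. My first close went above the lid's grip at 20 N without touching it, so I went lower in force-checked steps.
  - The scene camera was about 4 mm off from the top and wrist cameras, so I used the wrist camera.
  - The final height and level were not measured independently.

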